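# Earth the capacitor bank with the insulated hook rod

### The arm

A 7-joint arm with a two-finger parallel gripper is mounted at the origin on a cart in front of the work surface, level with it; the furniture and walls round the work are solid. World frame = base frame: x ahead of the robot, y to its left, z up, the work surface at z = 0. Lengths are in mm, angles in rad, forces in N, time in s.
With the tool pointing down it reaches from about 425 to 875 mm from the base axis. Payload 9.9 kg.
Tool frame: the origin (TCP) lies where the fingers leave the gripper's body, on its centre line; the fingertips stand 73 mm ahead of it and the grasp point (between the pads) lies 54 mm ahead of it (ctrl.hold_point_z is the z of the grasp point in the tool frame, in mm); z points along the fingers, y is the line along which they close (so a half turn about z gives the same grasp; the last joint's range is limited). The gripper opens to 85 mm and grips with 20 to 120 N. Pads are 22 mm wide; open, the fingers measure 114 mm over their backs; the gripper's body (76 mm by 85 mm) begins 54 mm behind the grasp point. The pads swing forward as they close: fully open they stand 13 mm farther back than shut.
Start: joints at [1.183, 0.576, 0.025, 1.437, -0.015, 1.129, -0.057], TCP at [201.93, -644.093, 303.889] pointing down, gripper open.
Joint ranges: [-2.76, 2.76], [-0.34, 2.15], [-1.52, 1.57], [0.19, 2.46], [-1.09, 4.23], [0.17, 1.99], [-2.82, 2.82]. Speed limits (rad/s): [2.22, 2.22, 3.01, 3.01, 3.14, 3.14, 3.14].

### API

Orientations are given as a 3x3 rotation matrix whose columns are the frame's x, y, z axes.
In Python, from bench import status, camera, order, ctrl gives the robot as it stands.
- The arm moves only by the tool send_rows, never from a script. Its argument "deltas" is one flat list of numbers, 7 for each row, row after row: the shift along the world's x, y, z in m, then the turn, a rotation vector about the world's x, y, z in degrees, then the opening in per cent of the stroke, from 0 (shut) to 100 (fully open). A call has 1 to 10 rows; each row shifts and turns the commanded pose from where the row before left it; what a row does not reach is not made up. A row lasts 1/10 s, in which the tool goes at most 50 mm and 8.59 degrees, less where a joint would pass 70% of its speed; a pose out of reach is approached as far as the arm can. A call is refused whole if a number of a shift passes 0.05 or a number of a turn 8.59, either way. A call with a gripper value outside its range is refused whole. The fingers move at their own pace and stop on an object; "grip_force" is the grip in N (left out, the last holds). Time passes only in rows, so rows that do not move let the fingers close. It gives the time, the measured TCP pose, the force, the opening and the grip force at its end, in the units of the state.
- status.state(): the state, without advancing time (a new reading comes with each control period).
- camera(name): name is "scene" or "top" or "wrist"; returns a dict with "color" (480x640x3 uint8, red, green, blue), "intrinsics" (3x3 intrinsics, pixels), "R" (3x3) and "t" (3): a world point X has camera coordinates R X + t. Camera axes: x right, y down, z forward; pixel columns grow to the right and rows downward; lengths in mm; the calibration is good to about 2 mm. The wrist camera is an equidistant fisheye: a pixel r from the principal point sees the ray r / f radians off the axis. A picture is of the moment at which its call begins. There is no depth.
- order.finish_job(): hands the job in; it is judged then, once.
The state is a dict: "time_s": time; "joints": joint angles; "qd": joint speeds; "joint_torque": joint torques, N m; "position": TCP position; "ee_rot": TCP orientation; "wrist_force": force on the tool from outside, world axes, zero at the start; "wrist_torque": the same for the moment, N m; "finger_gap": finger opening in mm; "grasp_force": force on a finger pad.
Only numpy, scipy, OpenCV 4.12 (cv2) and the standard library are available. Lean on these libraries where they do the work, as an engineer would, in place of code of your own. Each camera call takes 0.05 s, during which the arm holds its last target. There are 200 camera calls.

### The job

The capacitor bank on the bench has to be earthed before anyone works on it. Take the insulated hook rod off its rest by its upright grip, reach over the clear guard with it and draw the earthing lever by its crossbar towards the front guard, through the spring jaws, until the blade is fully home on its seat with the signal pin pressed in; feel for the seat, never push or pull on the bank with more than about 15 N, keep your hand on the near side of the guard and touch the bank with nothing but the rod. Then lay the rod back in both slots of its rest as it lay before, hook hanging down, and leave everything else on the bench where it is.

Things in the scene. Friction and masses are not known exactly. Their poses are not given: they have to be found in the camera images.
- hook_rod: hook rod, 0.18 kg: a grey 10 mm square bar along x from -103 to 175 mm of its origin, which lies on the bar's axis under the grip; z is up in the rest. Black upright grip on it at x = 0: 16 mm thick (x), 46 mm wide (y), top 47 mm above the axis. Round collar, 22 mm, at x = 66 to 74. At x = 171 an 8 mm round leg bends straight down, its end 56 mm below the axis. Mass centre about x = 20 mm
- rod_collar (a point): centre of the rod's round collar, at (70, 0, 0) mm in the rod's frame, on the hook's side of the grip
- rest: the rod's rest, fixed: grey base plate 225 x 74 x 8 mm, two 6 mm thick uprights at x = -78 and +106 mm, in line along its x. Origin: on the bench. Each holds the bar in a 13 mm wide slot, floor 80 mm high, whose mouth flares to 28 mm, top 101 mm high. The rod lies in it with its origin at (0, 0, 85) mm of this frame, +-6 mm along x, both x axes alike, leg hanging down beyond the plate
- bank: capacitor bank, fixed: base 170 (x) x 210 (y) mm, four aluminium cans and copper bars up to 70 mm high, a clear guard in an aluminium frame, 137 mm high, at the front and both sides, open above and behind. Origin: on the bench under the base's centre; front faces its -x. Front sheet and rail at x = -75 to -83, sides at y = +-96 to 104 mm. Lever pivot at (8, 0, 34) mm, axis y
- guard_top (a point): middle of the front guard's top rail, at (-79, 0, 137) mm of the bank
- earth_lever (a joint): earthing lever, rad: 0 = open, blade leaning 15 degrees back (bank's +x); grows towards the front guard. Stays where left; about 2 N at the crossbar move it. Its last 0.35 rad run between spring leaves: their mouth takes 4 to 7 N, then 2 to 5 N. It ends on a rigid seat, anywhere from 0.60 to 0.94, as the jaw was fitted in its slot: there the pull climbs by 2 to 8 N per mm
- crossbar (a point): centre of the crossbar (12 mm thick, 62 mm long, along the bank's y; black sleeves that turn freely) on a cranked neck of the lever, 22 mm behind the blade and 98 mm up it from the pivot: 120 to 135 mm above the bench all the way. From open to home it comes forward 55 to 95 mm; the hook's leg must stand behind it (bank's +x), its end 95 mm or more above the bench, clear of the jaws
- safety_glasses: red-framed spectacles, 141 x 142 x 42 mm, loose, a bystander; origin at the middle of the underside
- dial_indicator: dial indicator, 108 x 57 x 23 mm, loose, a bystander; origin at the middle of the underside
- screwdriver: red-handled screwdriver, 145 mm long, loose, a bystander; origin at the middle of the underside
- grip (a point): point in the upright grip 28 mm above the bar's axis, where the pads can close on the grip's 16 mm thickness (along the rod's x) with the fingertips clear of the bar
- interlock_pin (a joint): signal pin in the seat at the bottom of the jaws, in m: 0 = out, 4 mm proud of the seat; the blade pushes it in over its last 4 mm (7 mm at the crossbar) against a light spring (1 to 3 N). 0.004 = blade on the seat, fully home (0.003 or more counts)

How it is judged:
By the outcome, as a careful person would: the job done as asked, in the order asked, and still so for the second after the job is handed in, with the robot touching nothing.
It also fails if it takes over 56 s, if anything falls off the work surface, if the arm or the gripper's body presses on something with over 40 N, if the wrist force passes 120 N, or if a joint passes its speed limit or range.

## Working session

There is one attempt and no reset: what is moved stays moved. The work goes in short steps, Python scripts to look and compute and a tool call to move; the robot and the scene stay as the last step left them, time stands still between calls to the robot, and variables do not carry over. Pictures are saved under pics/ and viewed, at most 10 in all, crops included, and the job is handed in when it is done.

Besides the shell and the picture viewer there is one more tool, called after "Call:" as name(argument=value, ...) on one line, values as JSON. send_rows: Moves the arm, as the interface text tells. Its arguments: {"type":"object","properties":{"deltas":{"type":"array"},"grip_force":{"type":"number"}},"required":["deltas"]}

```bash
ls; mkdir -p pics; python3 - <<'E'
from bench import status,camera,order,ctrl
import cv2,pickle
s=status.state()
for k in s: print(k,s[k])
d={}
for n in ("scene","top","wrist"):
    c=camera(n); d[n]=c; cv2.imwrite(f"pics/{n}0.png",c["color"][:,:,::-1]); print(n,c["intrinsics"],c["R"],c["t"])
pickle.dump(d,open("cam0.pkl","wb"))
E
```

```text
pics
time_s 0.0
joints [ 1.18320876  0.57653977  0.02480629  1.43794567 -0.01501643  1.12898782
 -0.0565029 ]
qd [ 0.00079835  0.00157819 -0.00086045 -0.00026693  0.00275632 -0.0010995
 -0.0013983 ]
joint_torque [-3.72652075e-04 -7.65767884e+01  2.25076184e+00 -2.85977626e+01
  1.53758924e-02  1.24251691e-02  3.78583479e-05]
position [ 201.84741209 -643.75001844  303.02325501]
ee_rot [[ 9.54193762e-01  2.99188824e-01 -5.58936650e-04]
 [ 2.99189341e-01 -9.54192418e-01  1.60239227e-03]
 [-5.39152545e-05 -1.69622060e-03 -9.99998560e-01]]
wrist_force [ 0.29795668  0.38017291 -0.72252014]
wrist_torque [ 0.01503696  0.03785682 -0.03418616]
grasp_force 0.0
finger_gap 85.34999578266961
scene [[617.20089624   0.         321.07621015]
 [  0.         617.20089624 228.54536526]
 [  0.           0.           1.        ]] [[-0.84710962 -0.53124524 -0.0135568 ]
 [-0.21856674  0.37154697 -0.90232003]
 [ 0.48439021 -0.76140091 -0.43085355]] [361.01526797 303.33716517 812.44987842]
top [[581.99154871   0.         311.54455393]
 [  0.         581.99154871 229.50929565]
 [  0.           0.           1.        ]] [[ 0.02469964 -0.99967841  0.00574527]
 [-0.99815392 -0.02498014 -0.05536016]
 [ 0.05548587 -0.00436729 -0.99844992]] [-213.53863153  570.72547511 1164.82698028]
wrist [[371.64829954   0.         316.04409648]
 [  0.         371.64829954 239.58638658]
 [  0.           0.           1.        ]] [[ 0.29838928 -0.95444343 -0.00125276]
 [-0.90399858 -0.2830392   0.32042999]
 [-0.30618688 -0.09448038 -0.94727137]] [-674.58668798  -40.73018267  380.7442169 ]
```

View pictures.

View pics/scene0.png

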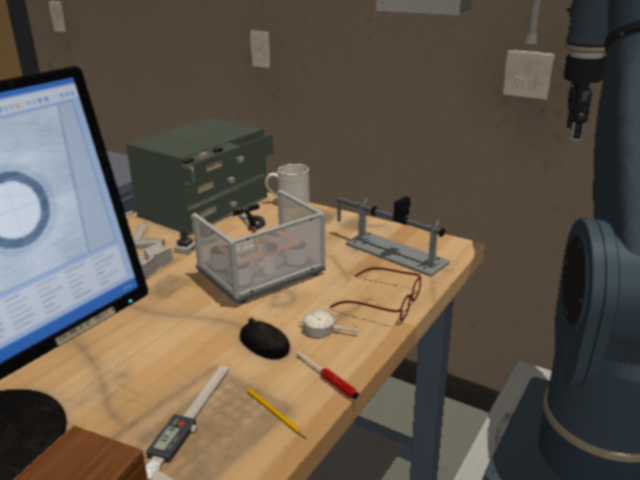

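View pics/top0.png

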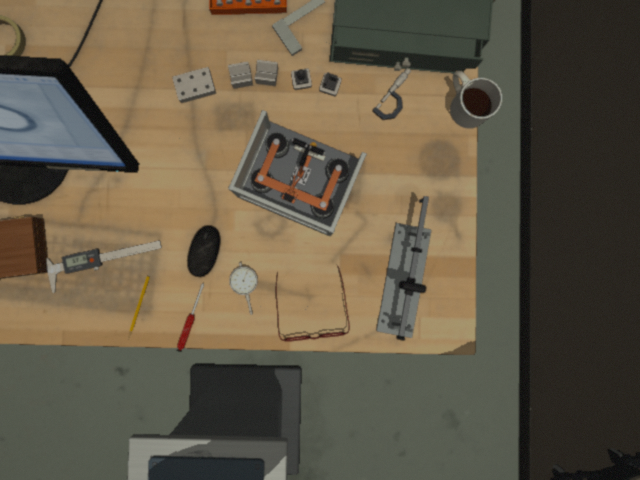

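```bash
python3 - <<'E'
import cv2,pickle
d=pickle.load(open("cam0.pkl","rb"))
im=d["top"]["color"][:,:,::-1]
a=cv2.resize(im[100:250,220:380],None,fx=3.75,fy=3.75,interpolation=cv2.INTER_CUBIC)  # 600x562
b=cv2.resize(im[185:345,370:440],(262,600),interpolation=cv2.INTER_CUBIC)
import numpy as np
c=np.zeros((600,800,3),np.uint8); c[:562,:500]=a[:,:500] ; 
c=np.zeros((600,800,3),np.uint8)
a=cv2.resize(im[105:240,225:370],(537,500),interpolation=cv2.INTER_CUBIC)
c[:500,:537]=a; c[:600,538:800]=b
cv2.imwrite("pics/crop1.png",c)
im=d["scene"]["color"][:,:,::-1]
cv2.imwrite("pics/crop2.png",cv2.resize(im[180:310,185:465],(800,371),interpolation=cv2.INTER_CUBIC))
E
```

```text
(no output)
```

View pics/crop1.png

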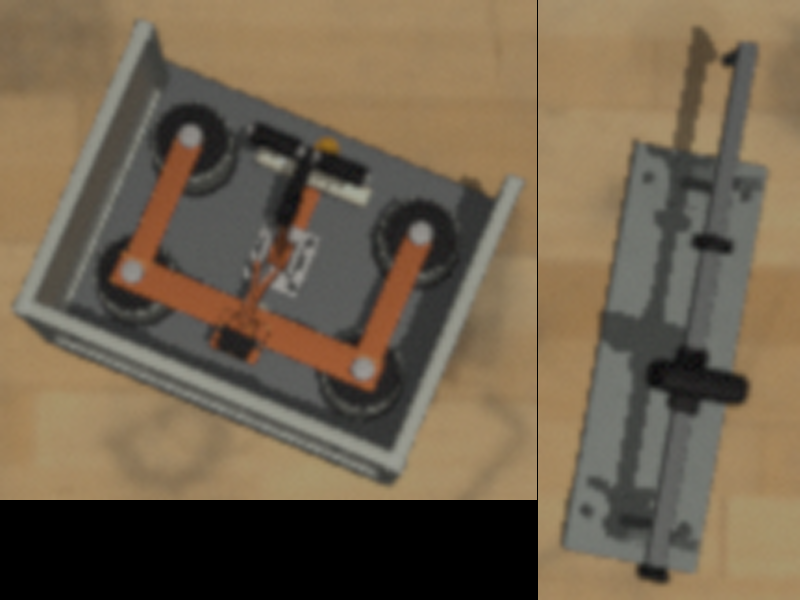

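View pics/crop2.png

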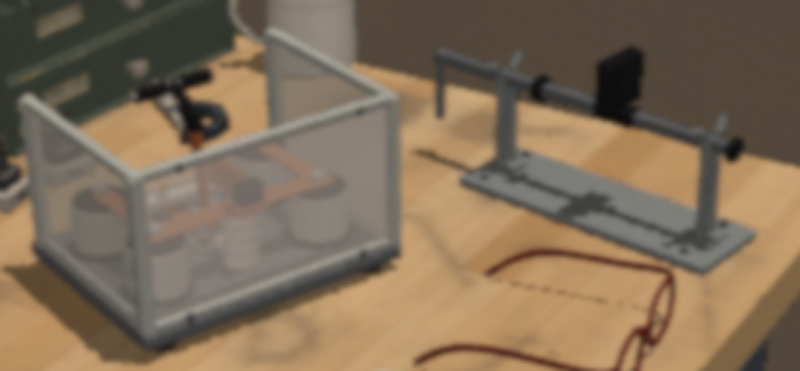

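```bash
cat > fit.py <<'E'
import numpy as np,pickle
from scipy.optimize import least_squares
d=pickle.load(open("cam0.pkl","rb"))
def proj(cam,X):
    c=d[cam]; p=np.asarray(X,float)@c["R"].T+c["t"]; q=p@c["intrinsics"].T; return q[:,:2]/q[:,2:]
def place(p,L): 
    L=np.asarray(L,float); c,s=np.cos(p[2]),np.sin(p[2]); return np.c_[p[0]+c*L[:,0]-s*L[:,1],p[1]+s*L[:,0]+c*L[:,1],L[:,2]]
def fit(obs,p0):
    f=lambda p: np.concatenate([(proj(cam,place(p,L))-np.array(u)).ravel() for cam,L,u in obs])
    r=least_squares(f,p0,loss="soft_l1"); print(r.x[:2].round(1),np.degrees(r.x[2]).round(2)); print(f(r.x).reshape(-1,2).round(1).tolist()); return r.x
if __name__=="__main__":
    A=lambda l:np.array(l)/3.703+[225,105]
    B=lambda l:(np.array(l)-[538,0])/[3.743,3.75]+[370,185]
    S=lambda l:np.array(l)/2.857+[185,180]
    bk=fit([("top",[[-83,104,137],[-83,-104,137]],A([[13,308],[403,474]])),("scene",[[-83,104,137],[-83,-104,137]],S([[135,180],[397,97]]))],[650,-200,-.4])
    rs=fit([("top",[[112.5,37,8],[112.5,-37,8],[-112.5,-37,8],[-112.5,37,8]],B([[634,140],[768,170],[696,572],[563,546]])),
            ("scene",[[112.5,37,8],[-112.5,37,8],[-112.5,-37,8]],S([[462,182],[705,270],[755,235]]))],[500,-400,-.1])
    rod=fit([("top",[[175,0,90],[-103,0,90],[0,0,132],[70,0,92]],B([[748,42],[653,578],[697,382],[712,242]])),("scene",[[175,0,90],[70,0,85],[-103,0,85],[0,0,132]],S([[441,50],[541,88],[735,148],[622,52]]))],rs)
    print("crossbar img->", )
    for cam,u in (("top",A([[308,152]])),("scene",S([[173,85]]))):
        c=d[cam];K=c["intrinsics"]; ray=c["R"].T@np.linalg.solve(K,np.append(u[0],1)); C=-c["R"].T@c["t"]
        X=C+ray*(128-C[2])/ray[2]; cc,s=np.cos(bk[2]),np.sin(bk[2]); q=X-[bk[0],bk[1],0]; print(cam,X.round(1),"bank:",(cc*q[0]+s*q[1]).round(1),(-s*q[0]+cc*q[1]).round(1))
    cb=lambda q:(8+98*np.sin(.2618-q)+22*np.cos(.2618-q), 34+98*np.cos(.2618-q)-22*np.sin(.2618-q))
    for q in (0,.3,.6,.77,.94): print(q,np.round(cb(q),1))
    np.savez("pose.npz",bk=bk,rs=rs,rod=rod)
E
python3 fit.py
```

```text
[ 679.5 -171.8] -21.26
[[-0.2, 0.6], [-0.5, -0.4], [-0.6, -1.4], [1.1, -1.9]]
[ 477.9 -389.6] -9.42
[[0.2, 0.2], [-0.1, -1.0], [-0.4, 0.7], [-0.8, 0.8], [-1.4, -2.6], [-0.2, -1.2], [1.4, -2.3]]
[ 469.3 -387.6] -9.5
[[0.1, -0.5], [-0.8, 0.7], [1.3, 0.1], [0.1, 0.1], [-1.9, -1.1], [0.1, -0.4], [1.3, 1.0], [-0.7, 0.2]]
crossbar img->
top [ 724.3 -188.7  128. ] bank: 47.9 0.5
scene [ 719.7 -184.3  128. ] bank: 42.0 3.0
0 [ 54.6 123. ]
0.3 [ 26.2 132.8]
0.6 [ -3.8 133.7]
0.77 [-20.5 130.3]
0.94 [-36.4 124.1]
```

Call:
send_rows(deltas=[0.0267,0.0256,-0.005,0,0,6.3,100,0.0267,0.0256,-0.005,0,0,6.3,100,0.0267,0.0256,-0.005,0,0,6.3,100,0.0267,0.0256,-0.005,0,0,6.3,100,0.0267,0.0256,-0.005,0,0,6.3,100,0.0267,0.0256,-0.005,0,0,6.3,100,0.0267,0.0256,-0.005,0,0,6.3,100,0.0267,0.0256,-0.005,0,0,6.3,100,0.0267,0.0256,-0.005,0,0,6.4,100,0.0267,0.0256,-0.005,0,0,6.3,100], grip_force=60)

```text
time_s: 1.15
position: [469.7, -386.9, 253.6]
ee_rot: [[0.161, 0.987, -0.0], [0.987, -0.161, 0.0], [0.0, -0.0, -1.0]]
wrist_force: [0.1, -0.3, 0.2]
finger_gap: 85.2
grasp_force: 0.0
```

Call:
send_rows(deltas=[0,0,0,0,0,0,100,0,0,0,0,0,0,100,0,0,0,0,0,0,100])

```text
time_s: 1.45
position: [468.0, -389.0, 253.8]
ee_rot: [[0.167, 0.986, -0.001], [0.986, -0.167, -0.0], [-0.001, -0.001, -1.0]]
wrist_force: [-1.1, -0.1, -0.1]
finger_gap: 85.2
grasp_force: 0.0
```

```bash
cat > wr.py <<'E'
import sys,pickle,cv2,numpy as np
from bench import status,camera
def grab(n,cam="wrist"):
    s=status.state(); c=camera(cam); c["s"]=s; pickle.dump(c,open(n+".pkl","wb")); cv2.imwrite(f"pics/{n}.png",c["color"][:,:,::-1]); 
    print(s["time_s"],s["position"].round(1),np.degrees(np.arctan2(s["ee_rot"][1][1],s["ee_rot"][0][1])).round(2),s["ee_rot"][2][2],s["joints"].round(2)); return c
def wproj(c,X):
    p=np.asarray(X,float)@c["R"].T+c["t"]; K=c["intrinsics"]; r=np.hypot(p[:,0],p[:,1]); th=np.arctan2(r,p[:,2]); return np.c_[K[0,2]+K[0,0]*th*p[:,0]/r,K[1,2]+K[1,1]*th*p[:,1]/r]
def wray(c,u,z):
    K=c["intrinsics"]; v=np.array([(u[0]-K[0,2])/K[0,0],(u[1]-K[1,2])/K[1,1]]); th=np.hypot(*v); r=c["R"].T@np.r_[np.sin(th)*v/th,np.cos(th)]; C=-c["R"].T@c["t"]; return C+r*(z-C[2])/r[2]
E
python3 - <<'E'
from wr import *
from fit import place
c=grab("w1"); p=np.load("pose.npz")
L=[[0,23,132],[0,-23,132],[175,0,90],[-103,0,90],[70,0,96]]
print(wproj(c,place(p["rod"],L)).round(0).tolist())
print(wproj(c,place(p["rs"],[[112.5,37,8],[112.5,-37,8],[-112.5,-37,8],[-112.5,37,8],[106,14,101],[106,-14,101]])).round(0).tolist())
E
```

```text
1.45 [ 468.  -389.   253.8] -9.62 -0.9999994344510897 [ 0.8   0.53 -0.29  1.68  0.18  0.96  0.28]
[[317.0, 227.0], [317.0, 303.0], [546.0, 241.0], [170.0, 242.0], [422.0, 244.0]]
[[453.0, 173.0], [446.0, 251.0], [206.0, 252.0], [199.0, 173.0], [488.0, 228.0], [482.0, 266.0]]
```

View pics/w1.png

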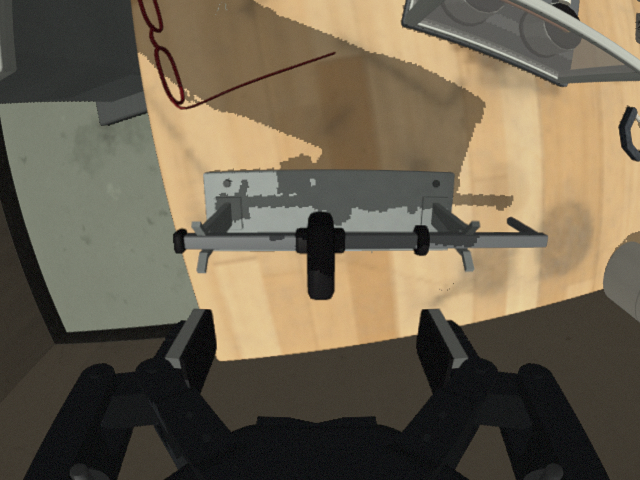

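```bash
python3 - <<'E'
from wr import *
from fit import place
from scipy.optimize import least_squares
c=pickle.load(open("w1.pkl","rb")); P=np.load("pose.npz")
def f(p,L,u): return (wproj(c,place(p,L))-u).ravel()
for n,p0,L,u in (("rod",P["rod"],[[175,0,90],[-103,0,90],[0,-23,132],[70,0,96]],[[547,240],[174,241],[320,299],[421,240]]),
  ("plate",P["rs"],[[112.5,37,8],[-112.5,37,8]],[[453,172],[204,172]]),
  ("upr",P["rs"],[[106,14,101],[106,-14,101],[-78,14,101],[-78,-14,101]],[[475,225],[470,267],[197,227],[203,269]])):
    r=least_squares(f,p0,args=(np.array(L,float),np.array(u,float))); print(n,r.x[:2].round(1),np.degrees(r.x[2]).round(2),r.fun.round(1))
E
```

```text
rod [ 470.7 -386.1] -9.38 [ 0.6 -1.6 -2.6 -0.9 -0.7  1.1  2.8  1.8]
plate [ 480.4 -389.5] -9.41 [ 2.3  0.2 -2.2  0.1]
upr [ 469.3 -387.9] -9.22 [ 1.2  1.6  1.  -1.5 -0.3  1.2 -1.7 -0.9]
```

Call:
send_rows(deltas=[0.001,0.001,-0.02,0,0,0.2,100,0,0,-0.02,0,0,0,100,0,0,-0.02,0,0,0,100,0,0,-0.015,0,0,0,100,0,0,-0.007,0,0,0,100,0,0,-0.003,0,0,0,100,0,0,0,0,0,0,60,0,0,0,0,0,0,30,0,0,0,0,0,0,15], grip_force=80)

```text
time_s: 2.4
position: [470.2, -387.4, 169.7]
ee_rot: [[0.162, 0.987, 0.001], [0.987, -0.162, -0.001], [-0.001, 0.001, -1.0]]
wrist_force: [0.3, 0.4, 0.0]
finger_gap: 43.9
grasp_force: 0.0
```

Call:
send_rows(deltas=[0,0,0,0,0,0,0,0,0,0,0,0,0,0,0,0,0,0,0,0,0,0,0,0,0,0,0,0])

```text
time_s: 2.8
position: [470.1, -387.2, 169.4]
ee_rot: [[0.162, 0.987, 0.0], [0.987, -0.162, -0.0], [-0.0, 0.001, -1.0]]
wrist_force: [-1.1, 1.2, 5.5]
finger_gap: 15.2
grasp_force: 77.9
```

```bash
python3 - <<'E'
from wr import *
c=grab("w2"); print(c["s"]["wrist_force"],c["s"]["wrist_torque"],c["s"]["finger_gap"],c["s"]["grasp_force"])
E
```

```text
2.8 [ 470.1 -387.2  169.4] -9.3 -0.9999998023473922 [ 0.78  0.63 -0.27  1.77  0.23  0.78  0.24]
[-1.09901396  1.17849124  5.45269119] [ 0.176125    0.2937454  -0.06769675] 15.18932558705368 77.85011529922485
```

Call:
send_rows(deltas=[0,0,0.006,0,0,0,0,0,0,0.012,0,0,0,0,0,0,0.018,0,0,0,0,0,0,0.024,0,0,0,0,0,0,0.03,0,0,0,0,0,0,0.03,0,0,0,0,0,0,0.01,0,0,0,0,0,0,0,0,0,0,0])

```text
time_s: 3.65
position: [470.3, -387.4, 300.5]
ee_rot: [[0.162, 0.987, 0.002], [0.987, -0.162, -0.002], [-0.001, 0.003, -1.0]]
wrist_force: [0.4, 0.0, -1.6]
finger_gap: 14.6
grasp_force: 78.1
```

Call:
send_rows(deltas=[0.004,0.013,0,0,0,-0.6,0,0.009,0.031,0,0,0,-1.4,0,0.011,0.038,0,0,0,-1.7,0,0.011,0.038,0,0,0,-1.7,0,0.011,0.038,0,0,0,-1.7,0,0.011,0.038,0,0,0,-1.7,0,0.01,0.038,0,0,0,-1.7,0,0.008,0.023,0,0,0,-1.0,0,0.004,0.009,0,0,0,-0.5,0,0,0,0,0,0,0,0])

```text
time_s: 4.65
position: [548.9, -119.9, 297.7]
ee_rot: [[0.361, 0.933, -0.002], [0.933, -0.361, 0.001], [-0.0, -0.002, -1.0]]
wrist_force: [0.3, 0.2, -2.2]
finger_gap: 15.1
grasp_force: 78.1
```

Call:
send_rows(deltas=[0,0,0,0,0,0,0,0,0,0,0,0,0,0])

```text
time_s: 4.85
position: [548.3, -123.0, 298.4]
ee_rot: [[0.365, 0.931, -0.001], [0.931, -0.365, -0.001], [-0.001, -0.001, -1.0]]
wrist_force: [-0.2, 0.1, -1.5]
finger_gap: 14.9
grasp_force: 78.1
```

```bash
python3 - <<'E'
from wr import *
c=grab("w3"); print(c["s"]["wrist_force"],c["s"]["wrist_torque"],c["s"]["finger_gap"],c["s"]["grasp_force"])
t=grab("t3","top");s=grab("s3","scene")
a=cv2.resize(t["color"][95:245,215:375,::-1],(640,600),interpolation=cv2.INTER_CUBIC); cv2.imwrite("pics/t3c.png",a)
E
```

```text
4.85 [ 548.3 -123.   298.4] -21.43 -0.9999991835399816 [ 0.34  0.42 -0.3   1.74  0.14  1.   -0.38]
[-0.24595872  0.12726781 -1.46682611] [0.07794766 0.05570068 0.06839859] 14.941525097711317 78.06492447853088
4.9 [ 548.4 -122.9  298.6] -21.43 -0.9999995001243466 [ 0.34  0.42 -0.3   1.74  0.14  1.   -0.38]
4.95 [ 548.5 -122.6  298.7] -21.41 -0.9999997899002262 [ 0.34  0.42 -0.3   1.74  0.14  1.   -0.38]
```

View pics/w3.png

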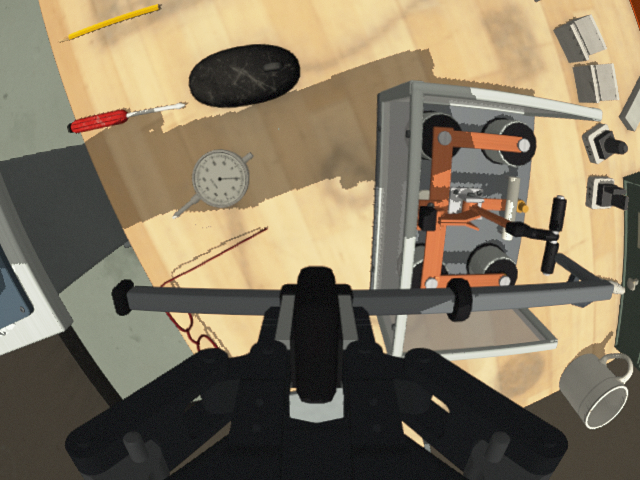

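```bash
python3 - <<'E'
from wr import *
from fit import place
c=pickle.load(open("w3.pkl","rb")); t=pickle.load(open("t3.pkl","rb")); P=np.load("pose.npz")
im=c["color"][:,:,::-1].copy()
s=2.0; a=cv2.resize(im[80:370,365:630],None,fx=s,fy=s,interpolation=cv2.INTER_CUBIC)
L=[[-83,104,137],[-83,-104,137],[54.6,0,123],[54.6,31,123],[54.6,-31,123],[-75,96,137],[-75,-96,137]]
u=wproj(c,place(P["bk"],L)); print(u.round(1).tolist())
for q in u: cv2.drawMarker(a,tuple(int(v) for v in (q-[365,80])*s),(0,255,0),cv2.MARKER_CROSS,8,1)
yaw=np.radians(-21.42); rp=[548.5,-122.6,yaw]
u=wproj(c,place(rp,[[171,0,298.6-54-30-56],[175,0,298.6-54-30+5]])); print(u.round(1).tolist())
for q in u: cv2.drawMarker(a,tuple(int(v) for v in (q-[365,80])*s),(255,0,255),cv2.MARKER_CROSS,8,1)
b=cv2.resize(t["color"][125:205,275:345,::-1],(270,308),interpolation=cv2.INTER_CUBIC)
o=np.zeros((600,800,3),np.uint8); o[:580,:530]=a; o[:308,530:]=b; cv2.imwrite("pics/w3c.png",o)
E
```

```text
[[407.0, 82.9], [388.3, 366.5], [556.2, 235.6], [562.2, 198.2], [549.0, 270.9], [419.2, 96.2], [399.2, 358.1]]
[[557.5, 254.1], [614.8, 290.7]]
```

View pics/w3c.png

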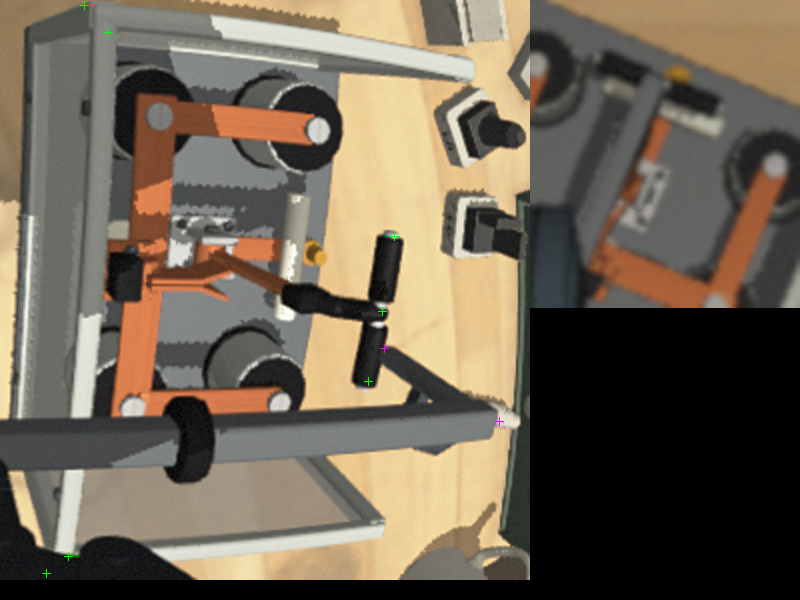

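Call:
send_rows(deltas=[0.005,-0.002,0,0,0,0,0,0.012,-0.004,0,0,0,0.1,0,0.012,-0.004,0,0,0,0.1,0,0.006,-0.002,0,0,0,0,0,0.002,0,0,0,0,0,0,0,0,0,0,0,0,0,0,0,0,0,0,0,0])

```text
time_s: 5.7
position: [585.6, -132.9, 298.8]
ee_rot: [[0.36, 0.933, -0.0], [0.933, -0.36, 0.0], [-0.0, -0.0, -1.0]]
wrist_force: [-0.6, -0.4, -2.5]
finger_gap: 14.8
grasp_force: 78.2
```

```bash
cat >> wr.py <<'E'
def rep():
    s=status.state(); P=np.load("pose.npz")["bk"]; q=s["position"][:2]-P[:2]; c,sn=np.cos(P[2]),np.sin(P[2]); M=np.array([[c,sn],[-sn,c]])
    g=M@q; yaw=np.arctan2(s["ee_rot"][1][1],s["ee_rot"][0][1])-P[2]
    print("t",round(s["time_s"],2),"grip",g.round(1),"leg",(g+171*np.array([np.cos(yaw),np.sin(yaw)])).round(1),"legend z",(s["position"][2]-140).round(1),"F bank",(M@s["wrist_force"][:2]).round(2),s["wrist_force"][2].round(2),"T",s["wrist_torque"].round(2))
E
python3 -c "
from wr import *
rep(); c=grab('w4')"
```

```text
t 5.7 grip [-101.7    2.2] leg [69.3  2.7] legend z 158.8 F bank [-0.39 -0.59] -2.5 T [-0.    0.06  0.01]
5.7 [ 585.6 -132.9  298.8] -21.09 -0.999999896336242 [ 0.33  0.48 -0.29  1.64  0.15  1.04 -0.37]
```

Call:
send_rows(deltas=[0.0015,-0.001,-0.01,0,0,0,0,0,0,-0.012,0,0,0,0,0,0,-0.004,0,0,0,0,0,0,-0.004,0,0,0,0,0,0,-0.004,0,0,0,0,0,0,-0.004,0,0,0,0,0,0,-0.004,0,0,0,0,0,0,-0.003,0,0,0,0])

```text
time_s: 6.55
position: [587.4, -134.1, 253.6]
ee_rot: [[0.36, 0.933, -0.0], [0.933, -0.36, -0.0], [-0.0, -0.0, -1.0]]
wrist_force: [0.3, -0.8, -2.1]
finger_gap: 15.2
grasp_force: 78.1
```

```bash
python3 -c "
from wr import *
rep(); c=grab('w5'); t=grab('s5','scene')
o=np.zeros((600,800,3),np.uint8)
o[:600,:530]=cv2.resize(c['color'][80:380,365:630,::-1],(530,600),interpolation=cv2.INTER_CUBIC)
o[:360,530:]=cv2.resize(t['color'][185:305,190:280,::-1],(270,360),interpolation=cv2.INTER_CUBIC)
cv2.imwrite('pics/w5c.png',o)
from fit import place
P=np.load('pose.npz'); print((wproj(c,place(P['bk'],[[54.6,0,123],[54.6,31,123],[54.6,-31,123]]))-[365,80])*2)
"
```

```text
t 6.55 grip [-99.5   1.8] leg [71.5  2.3] legend z 113.6 F bank [ 0.59 -0.59] -2.11 T [-0.01  0.04  0.  ]
6.55 [ 587.4 -134.1  253.6] -21.09 -0.9999999995836385 [ 0.33  0.52 -0.28  1.7   0.17  0.95 -0.39]
6.6 [ 587.2 -134.1  253.2] -21.09 -0.9999997824098781 [ 0.33  0.52 -0.28  1.7   0.17  0.95 -0.39]
[[359.67343383 366.52170237]
 [376.50294278 277.591114  ]
 [340.36147063 448.35811932]]
```

View pics/w5c.png

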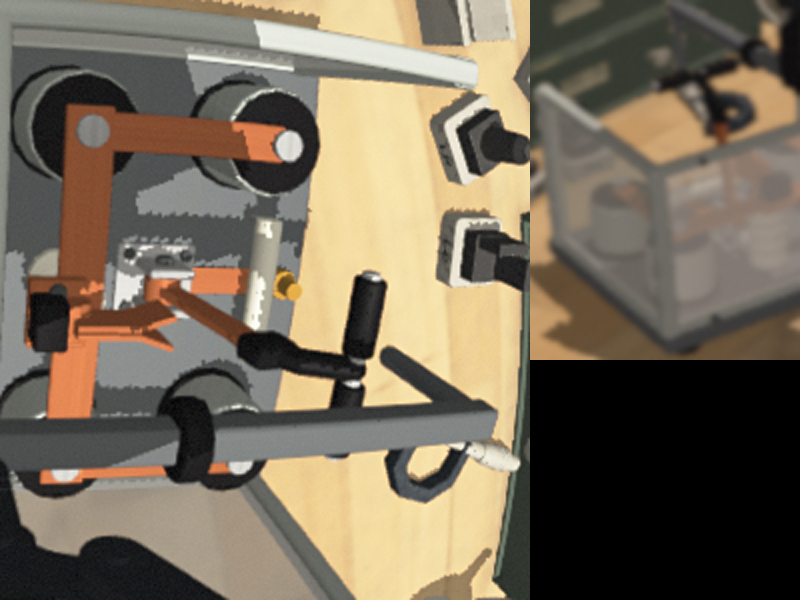

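Call:
send_rows(deltas=[0,0,-0.005,0,0,0,0,0,0,-0.005,0,0,0,0,0,0,0,0,0,0,0,-0.0028,0.0011,0,0,0,0,0,-0.0028,0.0011,0,0,0,0,0,-0.0028,0.0011,0,0,0,0,0,-0.0028,0.0011,0,0,0,0,0,-0.0028,0.0011,0,0,0,0,0])

```text
time_s: 7.45
position: [573.6, -128.6, 244.2]
ee_rot: [[0.36, 0.933, 0.001], [0.933, -0.36, -0.0], [0.0, 0.001, -1.0]]
wrist_force: [2.1, -1.6, -1.7]
finger_gap: 15.0
grasp_force: 78.2
```

```bash
python3 -c "
from wr import *
rep()"
```

```text
t 7.45 grip [-114.4    1.9] leg [56.6  2.4] legend z 104.2 F bank [ 2.5  -0.72] -1.66 T [-0.22 -0.53 -0.05]
```

Call:
send_rows(deltas=[-0.0028,0.0011,0,0,0,0,0,-0.0028,0.0011,0,0,0,0,0,-0.0028,0.0011,0,0,0,0,0,-0.0028,0.0011,0,0,0,0,0,-0.0028,0.0011,0,0,0,0,0])

```text
time_s: 7.95
position: [559.2, -122.9, 243.9]
ee_rot: [[0.36, 0.933, -0.0], [0.933, -0.36, 0.0], [0.0, -0.0, -1.0]]
wrist_force: [2.4, -0.4, -1.1]
finger_gap: 15.2
grasp_force: 78.2
```

```bash
python3 -c "
from wr import *
rep()"
```

```text
t 7.95 grip [-129.8    1.9] leg [41.2  2.4] legend z 103.9 F bank [2.37 0.45] -1.15 T [-0.16 -0.43  0.03]
```

Call:
send_rows(deltas=[-0.0019,0.0007,0,0,0,0,0,-0.0019,0.0007,0,0,0,0,0])

```text
time_s: 8.15
position: [555.4, -121.6, 243.9]
ee_rot: [[0.36, 0.933, -0.0], [0.933, -0.36, 0.0], [0.0, -0.0, -1.0]]
wrist_force: [1.8, -0.8, -2.5]
finger_gap: 15.1
grasp_force: 78.2
```

```bash
python3 -c "
from wr import *
rep()"
```

```text
t 8.15 grip [-133.8    1.8] leg [37.2  2.3] legend z 103.9 F bank [ 1.93 -0.09] -2.49 T [-0.08 -0.41  0.07]
```

Call:
send_rows(deltas=[-0.0019,0.0007,0,0,0,0,0,-0.0019,0.0007,0,0,0,0,0])

```text
time_s: 8.35
position: [551.7, -120.2, 243.9]
ee_rot: [[0.36, 0.933, 0.0], [0.933, -0.36, 0.0], [0.0, 0.0, -1.0]]
wrist_force: [1.8, -1.5, -1.7]
finger_gap: 15.0
grasp_force: 78.2
```

```bash
python3 -c "
from wr import *
rep()"
```

```text
t 8.35 grip [-137.8    1.8] leg [33.2  2.3] legend z 103.9 F bank [ 2.23 -0.72] -1.74 T [-0.   -0.43  0.06]
```

Call:
send_rows(deltas=[-0.0014,0.0005,0,0,0,0,0,-0.0014,0.0005,0,0,0,0,0])

```text
time_s: 8.55
position: [548.9, -119.2, 243.9]
ee_rot: [[0.36, 0.933, 0.0], [0.933, -0.36, 0.0], [0.0, 0.0, -1.0]]
wrist_force: [1.4, 0.5, -2.0]
finger_gap: 14.8
grasp_force: 78.2
```

Call:
send_rows(deltas=[-0.0014,0.0006,0,0,0,0,0,-0.0014,0.0005,0,0,0,0,0])

```text
time_s: 8.75
position: [546.1, -118.1, 243.9]
ee_rot: [[0.36, 0.933, 0.0], [0.933, -0.36, 0.0], [0.0, -0.0, -1.0]]
wrist_force: [1.2, -0.1, -2.9]
finger_gap: 15.0
grasp_force: 78.2
```

Call:
send_rows(deltas=[-0.0014,0.0005,0,0,0,0,0,-0.0014,0.0006,0,0,0,0,0])

```text
time_s: 8.95
position: [543.3, -117.0, 243.9]
ee_rot: [[0.36, 0.933, -0.0], [0.933, -0.36, 0.0], [0.0, -0.0, -1.0]]
wrist_force: [0.9, -0.4, -2.8]
finger_gap: 15.2
grasp_force: 78.2
```

Call:
send_rows(deltas=[-0.0014,0.0005,0,0,0,0,0,-0.0014,0.0005,0,0,0,0,0])

```text
time_s: 9.15
position: [540.5, -116.0, 243.9]
ee_rot: [[0.36, 0.933, -0.0], [0.933, -0.36, 0.0], [0.0, -0.0, -1.0]]
wrist_force: [1.4, 1.2, -2.4]
finger_gap: 15.0
grasp_force: 78.2
```

Call:
send_rows(deltas=[-0.0014,0.0006,0,0,0,0,0,-0.0014,0.0005,0,0,0,0,0])

```text
time_s: 9.35
position: [537.7, -114.9, 243.9]
ee_rot: [[0.36, 0.933, -0.0], [0.933, -0.36, 0.0], [0.0, -0.0, -1.0]]
wrist_force: [1.7, -0.4, -2.1]
finger_gap: 14.7
grasp_force: 78.2
```

Call:
send_rows(deltas=[-0.0014,0.0005,0,0,0,0,0,-0.0014,0.0006,0,0,0,0,0])

```text
time_s: 9.55
position: [534.9, -113.8, 243.9]
ee_rot: [[0.36, 0.933, -0.0], [0.933, -0.36, 0.0], [0.0, -0.0, -1.0]]
wrist_force: [2.1, 0.4, -1.9]
finger_gap: 15.1
grasp_force: 78.2
```

```bash
python3 -c "
from wr import *
rep()"
```

```text
t 9.55 grip [-155.8    1.6] leg [15.2  2.1] legend z 103.9 F bank [1.81 1.08] -1.93 T [ 0.1  -0.35  0.14]
```

Call:
send_rows(deltas=[-0.0014,0.0005,0,0,0,0,0])

```text
time_s: 9.65
position: [533.5, -113.3, 243.9]
ee_rot: [[0.36, 0.933, -0.0], [0.933, -0.36, 0.0], [0.0, -0.0, -1.0]]
wrist_force: [1.8, -0.6, -2.3]
finger_gap: 15.0
grasp_force: 78.2
```

Call:
send_rows(deltas=[-0.0014,0.0006,0,0,0,0,0])

```text
time_s: 9.75
position: [532.1, -112.8, 243.9]
ee_rot: [[0.36, 0.933, -0.0], [0.933, -0.36, -0.0], [-0.0, -0.0, -1.0]]
wrist_force: [2.4, 0.2, -2.4]
finger_gap: 15.3
grasp_force: 78.2
```

```bash
python3 -c "
from wr import *
rep()"
```

```text
t 9.75 grip [-158.8    1.6] leg [12.2  2. ] legend z 103.9 F bank [2.16 1.09] -2.36 T [ 0.05 -0.37  0.08]
```

Call:
send_rows(deltas=[-0.0014,0.0005,0,0,0,0,0])

```text
time_s: 9.85
position: [530.7, -112.3, 243.9]
ee_rot: [[0.36, 0.933, -0.0], [0.933, -0.36, -0.0], [-0.0, -0.0, -1.0]]
wrist_force: [2.6, 0.2, -2.2]
finger_gap: 15.2
grasp_force: 78.2
```

```bash
python3 -c "
from wr import *
rep()"
```

```text
t 9.85 grip [-160.3    1.5] leg [10.7  2. ] legend z 103.9 F bank [2.3  1.16] -2.15 T [ 0.08 -0.44  0.11]
```

Call:
send_rows(deltas=[-0.0014,0.0005,0,0,0,0,0])

```text
time_s: 9.95
position: [529.5, -111.8, 244.0]
ee_rot: [[0.36, 0.933, 0.0], [0.933, -0.36, -0.0], [0.0, 0.0, -1.0]]
wrist_force: [3.0, -0.5, -2.5]
finger_gap: 15.3
grasp_force: 78.2
```

Call:
send_rows(deltas=[-0.0014,0.0006,0,0,0,0,0])

```text
time_s: 10.05
position: [528.4, -111.3, 244.0]
ee_rot: [[0.36, 0.933, 0.001], [0.933, -0.36, -0.0], [0.0, 0.001, -1.0]]
wrist_force: [4.6, -1.1, -3.2]
finger_gap: 14.9
grasp_force: 78.2
```

```bash
python3 -c "
from wr import *
rep()"
```

```text
t 10.05 grip [-162.8    1.6] leg [8.2 2.1] legend z 104.0 F bank [4.66 0.62] -3.21 T [-0.15 -0.88  0.11]
```

Call:
send_rows(deltas=[-0.0009,0.0004,0,0,0,0,0])

```text
time_s: 10.15
position: [527.5, -110.9, 244.1]
ee_rot: [[0.36, 0.933, 0.001], [0.933, -0.36, -0.0], [0.0, 0.001, -1.0]]
wrist_force: [4.7, -0.8, -2.9]
finger_gap: 15.0
grasp_force: 78.2
```

```bash
python3 -c "
from wr import *
rep()"
```

```text
t 10.15 grip [-163.8    1.6] leg [7.2 2.1] legend z 104.1 F bank [4.65 0.95] -2.88 T [-0.11 -0.9   0.09]
```

Call:
send_rows(deltas=[-0.0009,0.0003,0,0,0,0,0])

```text
time_s: 10.25
position: [526.6, -110.6, 244.1]
ee_rot: [[0.36, 0.933, 0.001], [0.933, -0.36, -0.0], [0.0, 0.001, -1.0]]
wrist_force: [3.8, -1.2, -2.4]
finger_gap: 14.9
grasp_force: 78.2
```

```bash
python3 -c "
from wr import *
rep()"
```

```text
t 10.25 grip [-164.7    1.6] leg [6.3 2.1] legend z 104.1 F bank [4.02 0.26] -2.4 T [-0.17 -1.03  0.13]
```

Call:
send_rows(deltas=[-0.0009,0.0004,0,0,0,0,0,-0.0009,0.0003,0,0,0,0,0])

```text
time_s: 10.45
position: [524.7, -109.9, 244.0]
ee_rot: [[0.36, 0.933, 0.001], [0.933, -0.36, -0.0], [0.0, 0.001, -1.0]]
wrist_force: [5.3, -1.1, -2.0]
finger_gap: 15.1
grasp_force: 78.2
```

```bash
python3 -c "
from wr import *
rep()"
```

```text
t 10.45 grip [-166.7    1.6] leg [4.3 2.1] legend z 104.0 F bank [5.3  0.87] -2.01 T [-0.26 -1.23  0.15]
```

Call:
send_rows(deltas=[-0.0009,0.0004,0,0,0,0,0,-0.0009,0.0003,0,0,0,0,0])

```text
time_s: 10.65
position: [522.7, -109.1, 244.0]
ee_rot: [[0.36, 0.933, 0.0], [0.933, -0.36, -0.0], [0.0, 0.0, -1.0]]
wrist_force: [4.7, -0.7, -3.4]
finger_gap: 14.5
grasp_force: 78.2
```

```bash
python3 -c "
from wr import *
rep()"
```

```text
t 10.65 grip [-168.8    1.6] leg [2.2 2.1] legend z 104.0 F bank [4.61 1.07] -3.42 T [-0.25 -1.07  0.16]
```

Call:
send_rows(deltas=[-0.0009,0.0004,0,0,0,0,0,-0.0009,0.0003,0,0,0,0,0])

```text
time_s: 10.85
position: [520.8, -108.4, 243.9]
ee_rot: [[0.36, 0.933, 0.0], [0.933, -0.36, 0.0], [0.0, 0.0, -1.0]]
wrist_force: [3.9, -1.2, -2.6]
finger_gap: 15.0
grasp_force: 78.2
```

```bash
python3 -c "
from wr import *
rep()"
```

```text
t 10.85 grip [-170.9    1.6] leg [0.1 2.1] legend z 103.9 F bank [4.11 0.32] -2.63 T [-0.17 -1.09  0.13]
```

Call:
send_rows(deltas=[-0.0009,0.0004,0,0,0,0,0,-0.0009,0.0003,0,0,0,0,0])

```text
time_s: 11.05
position: [518.9, -107.6, 243.9]
ee_rot: [[0.36, 0.933, -0.0], [0.933, -0.36, 0.0], [0.0, -0.0, -1.0]]
wrist_force: [3.8, -0.8, -2.1]
finger_gap: 15.4
grasp_force: 78.2
```

```bash
python3 -c "
from wr import *
rep()"
```

```text
t 11.05 grip [-172.9    1.6] leg [-1.9  2.1] legend z 103.9 F bank [3.85 0.64] -2.14 T [-0.14 -1.03  0.17]
```

Call:
send_rows(deltas=[-0.0009,0.0004,0,0,0,0,0,-0.0009,0.0003,0,0,0,0,0,-0.0009,0.0004,0,0,0,0,0])

```text
time_s: 11.35
position: [516.3, -106.5, 243.9]
ee_rot: [[0.36, 0.933, -0.0], [0.933, -0.36, 0.0], [0.0, -0.0, -1.0]]
wrist_force: [4.8, -1.0, -2.0]
finger_gap: 15.2
grasp_force: 78.1
```

```bash
python3 -c "
from wr import *
rep()"
```

```text
t 11.35 grip [-175.8    1.6] leg [-4.8  2.1] legend z 103.9 F bank [4.79 0.83] -1.98 T [-0.16 -1.05  0.09]
```

Call:
send_rows(deltas=[-0.0009,0.0004,0,0,0,0,0,-0.0009,0.0003,0,0,0,0,0,-0.0009,0.0003,0,0,0,0,0])

```text
time_s: 11.65
position: [513.6, -105.5, 243.9]
ee_rot: [[0.36, 0.933, -0.0], [0.933, -0.36, 0.0], [0.0, -0.0, -1.0]]
wrist_force: [4.3, -0.3, -2.3]
finger_gap: 15.2
grasp_force: 78.2
```

```bash
python3 -c "
from wr import *
rep()"
```

```text
t 11.65 grip [-178.7    1.6] leg [-7.7  2.1] legend z 103.9 F bank [4.17 1.27] -2.33 T [-0.16 -1.04  0.14]
```

Call:
send_rows(deltas=[-0.0009,0.0004,0,0,0,0,0,-0.0009,0.0003,0,0,0,0,0,-0.0009,0.0004,0,0,0,0,0])

```text
time_s: 11.95
position: [510.9, -104.4, 243.9]
ee_rot: [[0.36, 0.933, -0.0], [0.933, -0.36, 0.0], [0.0, -0.0, -1.0]]
wrist_force: [4.9, -0.5, -3.2]
finger_gap: 15.4
grasp_force: 78.2
```

```bash
python3 -c "
from wr import *
rep()"
```

```text
t 11.95 grip [-181.6    1.6] leg [-10.6   2.1] legend z 103.9 F bank [4.71 1.31] -3.19 T [-0.17 -1.03  0.18]
```

Call:
send_rows(deltas=[-0.0009,0.0004,0,0,0,0,0,-0.0009,0.0003,0,0,0,0,0])

```text
time_s: 12.15
position: [509.0, -103.8, 243.9]
ee_rot: [[0.36, 0.933, -0.0], [0.933, -0.36, 0.0], [0.0, -0.0, -1.0]]
wrist_force: [4.3, -0.5, -2.3]
finger_gap: 14.9
grasp_force: 78.2
```

```bash
python3 -c "
from wr import *
rep()"
```

```text
t 12.15 grip [-183.5    1.6] leg [-12.5   2.1] legend z 103.9 F bank [4.2  1.07] -2.33 T [-0.17 -1.07  0.15]
```

Call:
send_rows(deltas=[-0.0009,0.0004,0,0,0,0,0,-0.0009,0.0003,0,0,0,0,0])

```text
time_s: 12.35
position: [507.3, -103.1, 243.9]
ee_rot: [[0.36, 0.933, 0.0], [0.933, -0.36, -0.0], [-0.0, 0.0, -1.0]]
wrist_force: [4.0, -0.8, -2.0]
finger_gap: 15.2
grasp_force: 78.2
```

```bash
python3 -c "
from wr import *
rep()"
```

```text
t 12.35 grip [-185.4    1.6] leg [-14.4   2.1] legend z 103.9 F bank [4.04 0.74] -1.98 T [-0.2  -1.13  0.16]
```

Call:
send_rows(deltas=[-0.0009,0.0004,0,0,0,0,0,-0.0009,0.0003,0,0,0,0,0])

```text
time_s: 12.55
position: [505.5, -102.4, 243.9]
ee_rot: [[0.36, 0.933, 0.0], [0.933, -0.36, 0.0], [0.0, 0.0, -1.0]]
wrist_force: [5.7, -1.2, -2.8]
finger_gap: 15.2
grasp_force: 78.2
```

```bash
python3 -c "
from wr import *
rep()"
```

```text
t 12.55 grip [-187.3    1.7] leg [-16.3   2.1] legend z 103.9 F bank [5.78 0.92] -2.77 T [-0.16 -1.17  0.17]
```

Call:
send_rows(deltas=[-0.0009,0.0004,0,0,0,0,0])

```text
time_s: 12.65
position: [504.8, -102.1, 244.0]
ee_rot: [[0.36, 0.933, 0.0], [0.933, -0.36, -0.0], [0.0, 0.001, -1.0]]
wrist_force: [5.7, -1.6, -2.0]
finger_gap: 14.9
grasp_force: 78.2
```

```bash
python3 -c "
from wr import *
rep()"
```

```text
t 12.65 grip [-188.1    1.7] leg [-17.1   2.1] legend z 104.0 F bank [5.86 0.53] -1.96 T [-0.23 -1.34  0.12]
```

Call:
send_rows(deltas=[-0.0009,0.0004,0,0,0,0,0])

```text
time_s: 12.75
position: [504.0, -101.7, 244.0]
ee_rot: [[0.36, 0.933, 0.001], [0.933, -0.36, -0.0], [0.0, 0.001, -1.0]]
wrist_force: [6.1, -1.3, -1.5]
finger_gap: 14.9
grasp_force: 78.2
```

```bash
python3 -c "
from wr import *
rep()"
```

```text
t 12.75 grip [-189.     1.7] leg [-18.    2.2] legend z 104.0 F bank [6.13 1.01] -1.48 T [-0.31 -1.32  0.17]
```

Call:
send_rows(deltas=[-0.0009,0.0004,0,0,0,0,0])

```text
time_s: 12.85
position: [503.2, -101.3, 244.1]
ee_rot: [[0.36, 0.933, 0.001], [0.933, -0.36, -0.0], [0.0, 0.001, -1.0]]
wrist_force: [5.6, -1.5, -2.6]
finger_gap: 15.0
grasp_force: 78.2
```

```bash
python3 -c "
from wr import *
rep()"
```

```text
t 12.85 grip [-189.9    1.8] leg [-18.9   2.2] legend z 104.1 F bank [5.75 0.65] -2.6 T [-0.37 -1.42  0.08]
```

Call:
send_rows(deltas=[-0.0009,0.0003,0,0,0,0,0])

```text
time_s: 12.95
position: [502.3, -101.0, 244.1]
ee_rot: [[0.36, 0.933, 0.001], [0.933, -0.36, -0.0], [0.0, 0.001, -1.0]]
wrist_force: [6.2, -1.5, -3.4]
finger_gap: 14.9
grasp_force: 78.2
```

```bash
python3 -c "
from wr import *
rep()"
```

```text
t 12.95 grip [-190.8    1.7] leg [-19.8   2.2] legend z 104.1 F bank [6.34 0.83] -3.42 T [-0.33 -1.48  0.17]
```

Call:
send_rows(deltas=[-0.0009,0.0004,0,0,0,0,0])

```text
time_s: 13.05
position: [501.5, -100.7, 244.1]
ee_rot: [[0.36, 0.933, 0.001], [0.933, -0.36, -0.0], [0.0, 0.001, -1.0]]
wrist_force: [6.0, -1.4, -3.0]
finger_gap: 15.4
grasp_force: 78.2
```

```bash
python3 -c "
from wr import *
rep()"
```

```text
t 13.05 grip [-191.7    1.8] leg [-20.7   2.2] legend z 104.1 F bank [6.04 0.88] -3.03 T [-0.35 -1.51  0.12]
```

Call:
send_rows(deltas=[-0.0007,0.0003,0,0,0,0,0])

```text
time_s: 13.15
position: [500.8, -100.4, 244.1]
ee_rot: [[0.36, 0.933, 0.001], [0.933, -0.36, -0.0], [0.0, 0.001, -1.0]]
wrist_force: [7.1, -1.2, -2.6]
finger_gap: 15.1
grasp_force: 78.2
```

```bash
python3 -c "
from wr import *
rep()"
```

```text
t 13.15 grip [-192.4    1.8] leg [-21.4   2.2] legend z 104.1 F bank [7.03 1.45] -2.64 T [-0.44 -1.59  0.11]
```

Call:
send_rows(deltas=[-0.0007,0.0003,0,0,0,0,0])

```text
time_s: 13.25
position: [500.2, -100.2, 244.2]
ee_rot: [[0.36, 0.933, 0.002], [0.933, -0.36, -0.0], [0.0, 0.002, -1.0]]
wrist_force: [6.7, -1.3, -2.8]
finger_gap: 15.4
grasp_force: 78.2
```

```bash
python3 -c "
from wr import *
rep()"
```

```text
t 13.25 grip [-193.1    1.8] leg [-22.1   2.2] legend z 104.2 F bank [6.69 1.21] -2.78 T [-0.49 -1.66  0.1 ]
```

Call:
send_rows(deltas=[-0.0005,0.0002,0,0,0,0,0])

```text
time_s: 13.35
position: [499.8, -100.0, 244.2]
ee_rot: [[0.36, 0.933, 0.002], [0.933, -0.36, -0.0], [0.0, 0.002, -1.0]]
wrist_force: [7.2, -2.7, -2.6]
finger_gap: 15.1
grasp_force: 78.2
```

```bash
python3 -c "
from wr import *
rep()"
```

```text
t 13.35 grip [-193.5    1.8] leg [-22.5   2.3] legend z 104.2 F bank [7.68 0.04] -2.6 T [-0.48 -1.74  0.07]
```

Call:
send_rows(deltas=[-0.0006,0.0002,0,0,0,0,0])

```text
time_s: 13.45
position: [499.4, -99.8, 244.3]
ee_rot: [[0.36, 0.933, 0.002], [0.933, -0.36, -0.0], [0.0, 0.002, -1.0]]
wrist_force: [8.2, -2.2, -1.6]
finger_gap: 14.8
grasp_force: 78.2
```

```bash
python3 -c "
from wr import *
rep()"
```

```text
t 13.45 grip [-193.9    1.8] leg [-22.9   2.2] legend z 104.3 F bank [8.44 0.95] -1.62 T [-0.56 -1.91  0.16]
```

Call:
send_rows(deltas=[-0.0005,0.0002,0,0,0,0,0])

```text
time_s: 13.55
position: [499.2, -99.7, 244.4]
ee_rot: [[0.36, 0.933, 0.003], [0.933, -0.36, -0.001], [0.001, 0.003, -1.0]]
wrist_force: [8.5, -2.8, -2.7]
finger_gap: 15.3
grasp_force: 78.2
```

```bash
python3 -c "
from wr import *
rep()"
```

```text
t 13.55 grip [-194.2    1.8] leg [-23.2   2.3] legend z 104.4 F bank [8.94 0.46] -2.68 T [-0.71 -2.12  0.1 ]
```

Call:
send_rows(deltas=[-0.0005,0.0002,0,0,0,0,0])

```text
time_s: 13.65
position: [499.0, -99.6, 244.5]
ee_rot: [[0.36, 0.933, 0.004], [0.933, -0.36, -0.001], [0.001, 0.004, -1.0]]
wrist_force: [9.2, -3.5, -3.1]
finger_gap: 14.5
grasp_force: 78.2
```

```bash
python3 -c "
from wr import *
rep()"
```

```text
t 13.65 grip [-194.4    1.9] leg [-23.4   2.3] legend z 104.5 F bank [9.87 0.09] -3.08 T [-0.79 -2.32  0.12]
```

Call:
send_rows(deltas=[-0.0005,0.0002,0,0,0,0,0])

```text
time_s: 13.75
position: [498.7, -99.5, 244.6]
ee_rot: [[0.36, 0.933, 0.004], [0.933, -0.36, -0.001], [0.001, 0.004, -1.0]]
wrist_force: [9.7, -3.2, -3.4]
finger_gap: 14.9
grasp_force: 78.2
```

```bash
python3 -c "
from wr import *
rep()"
```

```text
t 13.75 grip [-194.7    1.9] leg [-23.7   2.3] legend z 104.6 F bank [10.19  0.49] -3.38 T [-0.84 -2.52  0.04]
```

Call:
send_rows(deltas=[-0.0004,0.0002,0,0,0,0,0])

```text
time_s: 13.85
position: [498.6, -99.4, 244.7]
ee_rot: [[0.36, 0.933, 0.005], [0.933, -0.36, -0.001], [0.001, 0.005, -1.0]]
wrist_force: [10.6, -3.8, -2.2]
finger_gap: 14.8
grasp_force: 78.2
```

```bash
python3 -c "
from wr import *
rep()"
```

```text
t 13.85 grip [-194.9    1.9] leg [-23.9   2.3] legend z 104.7 F bank [11.25  0.33] -2.24 T [-0.96 -2.76  0.  ]
```

Call:
send_rows(deltas=[0,0,0,0,0,0,0,0,0,0,0,0,0,0])

```text
time_s: 14.05
position: [498.6, -99.4, 244.7]
ee_rot: [[0.36, 0.933, 0.005], [0.933, -0.36, -0.001], [0.001, 0.005, -1.0]]
wrist_force: [9.9, -3.7, -3.4]
finger_gap: 15.0
grasp_force: 78.2
```

```bash
python3 -c "
from wr import *
rep(); grab('w6'); grab('t6','top')"
```

```text
t 14.05 grip [-194.9    1.9] leg [-23.9   2.3] legend z 104.7 F bank [10.56  0.1 ] -3.39 T [-0.86 -2.58  0.06]
14.05 [498.6 -99.4 244.7] -21.13 -0.9999877286216761 [ 0.32  0.41 -0.3   1.95  0.16  0.81 -0.44]
14.1 [498.6 -99.4 244.7] -21.13 -0.9999878554133198 [ 0.32  0.41 -0.3   1.95  0.16  0.81 -0.44]
```

Call:
send_rows(deltas=[0.001,-0.0004,0,0,0,0,0,0.002,-0.0008,0,0,0,0,0,0.003,-0.0012,0,0,0,0,0,0.003,-0.0012,0,0,0,0,0,0,0,0,0,0,0,0])

```text
time_s: 14.65
position: [505.2, -102.4, 243.5]
ee_rot: [[0.36, 0.933, -0.002], [0.933, -0.36, 0.0], [-0.0, -0.002, -1.0]]
wrist_force: [-0.7, -0.2, -2.3]
finger_gap: 15.0
grasp_force: 78.7
```

```bash
python3 -c "
from wr import *
rep()
c=grab('w7'); t=grab('s7','scene')
o=np.zeros((600,800,3),np.uint8)
o[:600,:530]=cv2.resize(c['color'][80:380,365:630,::-1],(530,600),interpolation=cv2.INTER_CUBIC)
o[:360,530:]=cv2.resize(t['color'][185:305,200:290,::-1],(270,360),interpolation=cv2.INTER_CUBIC)
cv2.imwrite('pics/w7c.png',o)
from fit import place
P=np.load('pose.npz')
for x,z in ((-33.5,125.5),(-36.4,124.1),(-30,127)): print(((wproj(c,place(P['bk'],[[x,31,z],[x,0,z],[x,-31,z]]))-[365,80])*2).round(0).tolist())
"
```

```text
t 14.65 grip [-187.6    1.5] leg [-16.6   1.9] legend z 103.5 F bank [-0.61 -0.47] -2.3 T [-0.02  0.03  0.05]
14.65 [ 505.2 -102.4  243.5] -21.11 -0.9999985604198183 [ 0.32  0.42 -0.3   1.93  0.16  0.82 -0.43]
14.7 [ 505.2 -102.3  243.5] -21.1 -0.9999987533957319 [ 0.32  0.42 -0.3   1.93  0.16  0.82 -0.43]
[[399.0, 288.0], [380.0, 380.0], [359.0, 465.0]]
[[390.0, 286.0], [371.0, 379.0], [350.0, 463.0]]
[[410.0, 289.0], [391.0, 382.0], [369.0, 466.0]]
```

View pics/w7c.png

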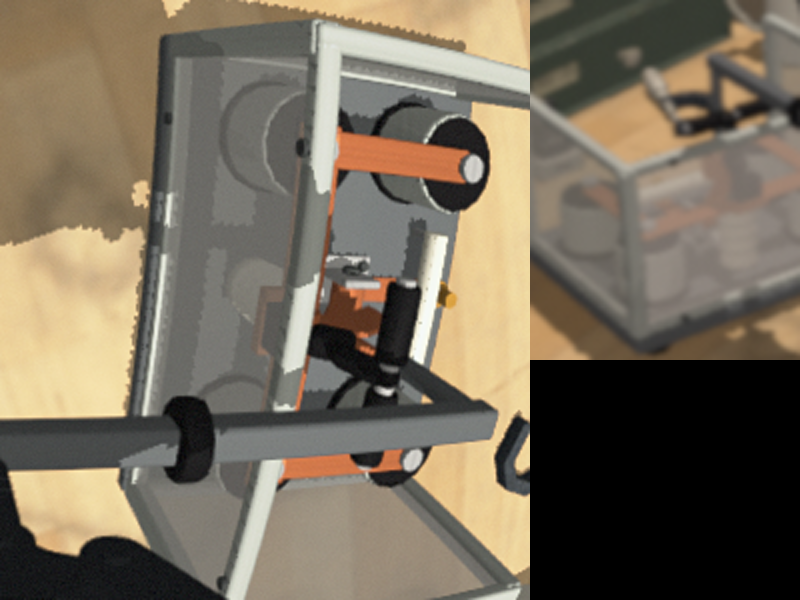

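Call:
send_rows(deltas=[0,0,0.006,0,0,0,0,0,0,0.012,0,0,0,0,0,0,0.016,0,0,0,0,0,0,0.014,0,0,0,0,0,0,0.008,0,0,0,0,0,0,0.002,0,0,0,0,0,0,0,0,0,0,0])

```text
time_s: 15.45
position: [505.6, -102.3, 302.2]
ee_rot: [[0.36, 0.933, 0.0], [0.933, -0.36, -0.0], [0.0, 0.0, -1.0]]
wrist_force: [-1.2, 0.1, -1.9]
finger_gap: 15.1
grasp_force: 78.7
```

```bash
python3 -c "
from wr import *
rep()"
```

```text
t 15.45 grip [-187.3    1.7] leg [-16.3   2.2] legend z 162.2 F bank [-1.19 -0.37] -1.87 T [0.   0.1  0.01]
```

Call:
send_rows(deltas=[-0.002,-0.015,0,0,0,0.6,0,-0.004,-0.033,0,0,0,1.4,0,-0.005,-0.04,0,0,0,1.6,0,-0.005,-0.04,0,0,0,1.6,0,-0.005,-0.04,0,0,0,1.6,0,-0.005,-0.04,0,0,0,1.6,0,-0.005,-0.04,0,0,0,1.6,0,-0.003,-0.025,0,0,0,1.2,0,-0.001,-0.012,0,0,0,0.6,0,0,0,0,0,0,0,0])

```text
time_s: 16.45
position: [469.9, -388.5, 300.9]
ee_rot: [[0.164, 0.986, -0.001], [0.986, -0.164, 0.001], [0.0, -0.001, -1.0]]
wrist_force: [-0.3, 0.5, -3.4]
finger_gap: 14.8
grasp_force: 78.7
```

Call:
send_rows(deltas=[0,0,0,0,0,0,0,0,0,0,0,0,0,0,0,0,0,0,0,0,0])

```text
time_s: 16.75
position: [471.3, -385.8, 302.1]
ee_rot: [[0.16, 0.987, 0.0], [0.987, -0.16, 0.0], [0.0, 0.0, -1.0]]
wrist_force: [0.6, 1.1, -2.5]
finger_gap: 15.1
grasp_force: 78.7
```

```bash
python3 - <<'E'
from wr import *
import time
c=grab("w8"); t=grab("t8","top"); s=c["s"]; print(s["wrist_force"].round(2),s["wrist_torque"].round(2),s["ee_rot"].round(4).tolist())
E
```

```text
16.75 [ 471.3 -385.8  302.1] -9.18 -0.9999999060713486 [ 0.79  0.49 -0.29  1.62  0.15  1.06  0.3 ]
16.8 [ 471.1 -386.   302.1] -9.19 -0.9999999678277599 [ 0.79  0.49 -0.29  1.62  0.15  1.06  0.3 ]
[ 0.58  1.11 -2.53] [-0.05  0.05 -0.04] [[0.1595, 0.9872, 0.0003], [0.9872, -0.1595, 0.0003], [0.0004, 0.0002, -1.0]]
```

Call:
send_rows(deltas=[0,0,0,0,0,0,0,0,0,0,0,0,0,0,0,0,0,0,0,0,0])

```text
time_s: 17.15
position: [470.7, -387.3, 301.9]
ee_rot: [[0.161, 0.987, 0.0], [0.987, -0.161, -0.0], [-0.0, 0.0, -1.0]]
wrist_force: [0.0, -0.2, -3.2]
finger_gap: 15.1
grasp_force: 78.7
```

```bash
python3 - <<'E'
from wr import *
c=grab("w9"); a=pickle.load(open("w3.pkl","rb"))
A=cv2.cvtColor(a["color"],cv2.COLOR_RGB2GRAY);B=cv2.cvtColor(c["color"],cv2.COLOR_RGB2GRAY)
for n,(x0,x1,y0,y1) in dict(tail=(112,135,276,318),collar=(445,474,275,324),gripend=(290,345,264,300),tip=(585,615,275,310)).items():
    T=A[y0:y1,x0:x1]; r=cv2.matchTemplate(B[y0-12:y1+12,x0-12:x1+12],T,cv2.TM_CCOEFF_NORMED); _,v,_,l=cv2.minMaxLoc(r); print(n,round(v,2),l[0]-12,l[1]-12)
E
```

```text
17.15 [ 470.7 -387.3  301.9] -9.29 -0.99999999698145 [ 0.8   0.49 -0.29  1.62  0.15  1.06  0.3 ]
tail 0.95 0 0
collar 0.77 0 0
gripend 1.0 0 0
tip 0.62 -11 -8
```

Call:
send_rows(deltas=[-0.0005,0,-0.01,0,0,0,0,0,0,-0.02,0,0,0,0,0,0,-0.03,0,0,0,0,0,0,-0.025,0,0,0,0,0,0,-0.012,0,0,0,0,0,0,-0.005,0,0,0,0,0,0,0,0,0,0,0,0,0,0,0,0,0,0])

```text
time_s: 18.0
position: [470.7, -387.6, 200.9]
ee_rot: [[0.162, 0.987, 0.001], [0.987, -0.162, -0.001], [-0.001, 0.001, -1.0]]
wrist_force: [-0.6, -0.1, -1.8]
finger_gap: 14.8
grasp_force: 78.5
```

Call:
send_rows(deltas=[0,0,-0.005,0,0,0,0,0,0,-0.005,0,0,0,0,0,0,-0.005,0,0,0,0,0,0,0,0,0,0,0])

```text
time_s: 18.4
position: [469.8, -387.1, 184.1]
ee_rot: [[0.162, 0.987, -0.001], [0.987, -0.161, 0.001], [0.001, -0.001, -1.0]]
wrist_force: [-0.1, -0.1, -2.1]
finger_gap: 15.2
grasp_force: 78.6
```

Call:
send_rows(deltas=[0,0,-0.005,0,0,0,0,0,0,-0.004,0,0,0,0,0,0,-0.003,0,0,0,0,0,0,0,0,0,0,0])

```text
time_s: 18.8
position: [469.9, -387.2, 172.3]
ee_rot: [[0.161, 0.987, -0.001], [0.987, -0.161, 0.001], [0.0, -0.001, -1.0]]
wrist_force: [0.1, 0.2, -2.3]
finger_gap: 15.3
grasp_force: 78.6
```

```bash
python3 - <<'E'
from wr import *
c=grab("w10"); s=c["s"]; print(s["wrist_force"].round(2),s["wrist_torque"].round(2))
E
```

```text
18.8 [ 469.9 -387.2  172.3] -9.29 -0.9999995917846228 [ 0.77  0.62 -0.26  1.76  0.21  0.78  0.25]
[ 0.12  0.2  -2.29] [-0.01  0.08  0.04]
```

Entered the slots without contact; lower to the floor (about 3 mm).

Call:
send_rows(deltas=[0,0,-0.0015,0,0,0,0,0,0,-0.001,0,0,0,0,0,0,0,0,0,0,0])

```text
time_s: 19.15
position: [470.1, -387.3, 170.3]
ee_rot: [[0.161, 0.987, -0.0], [0.987, -0.161, 0.0], [0.0, -0.0, -1.0]]
wrist_force: [-0.0, -0.2, -2.0]
finger_gap: 14.8
grasp_force: 78.6
```

Call:
send_rows(deltas=[0,0,-0.0006,0,0,0,0,0,0,0,0,0,0,0])

```text
time_s: 19.35
position: [470.1, -387.3, 169.8]
ee_rot: [[0.162, 0.987, -0.0], [0.987, -0.162, 0.0], [0.0, -0.0, -1.0]]
wrist_force: [0.5, 0.5, -1.5]
finger_gap: 14.9
grasp_force: 78.6
```

Call:
send_rows(deltas=[0,0,-0.0006,0,0,0,0,0,0,0,0,0,0,0])

```text
time_s: 19.55
position: [470.2, -387.3, 169.5]
ee_rot: [[0.162, 0.987, 0.0], [0.987, -0.162, -0.0], [-0.0, 0.0, -1.0]]
wrist_force: [-1.2, 0.6, 2.1]
finger_gap: 14.9
grasp_force: 79.4
```

Call:
send_rows(deltas=[0,0,-0.0004,0,0,0,0,0,0,0,0,0,0,0])

```text
time_s: 19.75
position: [470.2, -387.3, 169.4]
ee_rot: [[0.162, 0.987, 0.0], [0.987, -0.162, -0.0], [-0.0, 0.0, -1.0]]
wrist_force: [-2.7, 1.9, 7.1]
finger_gap: 15.0
grasp_force: 80.1
```

Call:
send_rows(deltas=[0,0,0,0,0,0,22,0,0,0,0,0,0,30,0,0,0,0,0,0,45,0,0,0,0,0,0,60,0,0,0,0,0,0,60,0,0,0,0,0,0,60], grip_force=20)

```text
time_s: 20.35
position: [470.1, -387.3, 168.7]
ee_rot: [[0.162, 0.987, -0.0], [0.987, -0.162, 0.0], [0.0, -0.0, -1.0]]
wrist_force: [-0.0, -0.9, -0.9]
finger_gap: 51.3
grasp_force: 0.0
```

Call:
send_rows(deltas=[0,0,0.006,0,0,0,60,0,0,0.014,0,0,0,60,0,0,0.022,0,0,0,60,0,0,0.022,0,0,0,60,0,0,0.014,0,0,0,60,0,0,0.007,0,0,0,60,0,0,0,0,0,0,60,0,0,0,0,0,0,60,0,0,0,0,0,0,60])

```text
time_s: 21.25
position: [469.8, -387.1, 253.0]
ee_rot: [[0.162, 0.987, -0.001], [0.987, -0.162, 0.001], [0.001, -0.001, -1.0]]
wrist_force: [0.1, -0.2, 0.1]
finger_gap: 51.0
grasp_force: 0.0
```

```bash
python3 - <<'E'
from wr import *
c=grab("w11"); t=grab("t11","top"); s=grab("s11","scene"); print(c["s"]["wrist_force"].round(2),c["s"]["finger_gap"])
o=np.zeros((600,800,3),np.uint8)
o[:300,:530]=cv2.resize(c["color"][150:320,150:580,::-1],(530,300),interpolation=cv2.INTER_CUBIC)
o[300:600,:480]=cv2.resize(s["color"][180:310,260:468,::-1],(480,300),interpolation=cv2.INTER_CUBIC)
o[:260,540:800]=cv2.resize(t["color"][105:235,225:355,::-1],(260,260),interpolation=cv2.INTER_CUBIC)
o[260:600,540:800]=cv2.resize(s["color"][185:305,195:287,::-1],(260,340),interpolation=cv2.INTER_CUBIC)
cv2.imwrite("pics/final.png",o)
E
```

```text
21.25 [ 469.8 -387.1  253. ] -9.29 -0.9999989931787914 [ 0.79  0.53 -0.28  1.68  0.17  0.95  0.28]
21.3 [ 469.8 -387.1  253. ] -9.29 -0.9999988433436305 [ 0.79  0.53 -0.28  1.68  0.17  0.95  0.28]
21.35 [ 469.9 -387.1  253. ] -9.29 -0.9999989516440707 [ 0.79  0.53 -0.28  1.68  0.17  0.95  0.28]
[ 0.05 -0.17  0.07] 51.00037933893414
```

View pics/final.png

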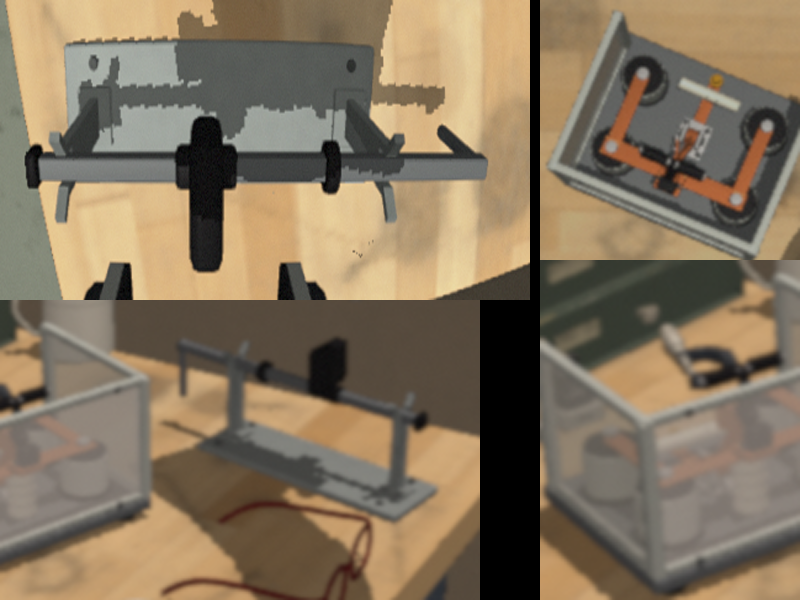

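The picture shows the rod back in both slots with its hook hanging down (bar from (30,167) to (487,165)). The lever is drawn forward to the jaws, with its crossbar at about (672,165) in the top-view inset. I'm handing the job in.

```bash
python3 -c "
from bench import order
print(order.finish_job())"
```

```text
the job is handed in; nothing more can be done
None
```

The earthing lever is drawn home: after the jaws and pin the pull climbed steeply onto the seat, and I stopped at about 11 N; the pin itself was not visible, so "pressed in" rests on that force reading. The rod lies back in both slots with its hook hanging down, and the job is handed in with the clock at about 21 s.

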